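Lock the tape roll's brake with the lift-gate lever

ROBOT

A 6-joint arm with a two-finger parallel gripper is mounted at the origin on a cart in front of the work surface, level with it; the furniture and walls round the work are solid. World frame = base frame: x ahead of the robot, y to its left, z up, the work surface at z = 0. Lengths are in m, angles in rad, forces in N, time in s.
With the tool pointing down it reaches from about 0.375 to 0.9 m from the base axis. Payload 3.1 kg.
Tool frame: the origin (TCP) lies on the front face of the gripper's body, between the roots of the fingers; the fingertips stand 70 mm ahead of it and the grasp point (between the pads) lies 51 mm ahead of it; z points along the fingers, y is the line along which they close (so a half turn about z gives the same grasp; the last joint's range is limited). The gripper opens to 87 mm and grips with 3 to 60 N. Pads are 19 mm wide; open, the fingers measure 117 mm over their backs; the gripper's body (75 mm by 190 mm) begins 51 mm behind the grasp point.
Start: joints at [-1.361, 0.527, 1.433, -0, 1.181, -0.178], TCP at [0.237, -0.578, 0.292] pointing down, gripper open.
Joint ranges: [-3.08, 3.08], [-0.75, 2.2], [0.22, 2.44], [-1.43, 4.57], [0, 2.65], [-2.85, 2.85]. Speed limits (rad/s): [2.79, 2.79, 3.14, 3.14, 3.14, 3.14].

INTERFACE

Orientations are given as a unit quaternion [x, y, z, w].
In Python, from rig import robot, cams, ticket gives the robot as it stands. The module is installed in compiled form; this text tells all that it offers.
- The arm moves only by the shell command python3 -m crank 'ROWS' [FORCE]. ROWS is JSON, a list of rows, each a list of 7 numbers: the shift along the tool's x, y, z in cm, then the turn, a rotation vector about the tool's x, y, z in rad, then the closure, from 0 (fully open) to 1 (shut). A call has 1 to 5 rows; each row shifts and turns the commanded pose from where the row before left it, along the tool's axes as they then stand; what a row does not reach is not made up. A row lasts 1/8 s, in which the tool goes at most 62.5 mm and 10.7 degrees, less where a joint would pass 70% of its speed; a pose out of reach is approached as far as the arm can. A call is refused whole if a number of a shift passes 6.25 or a number of a turn 0.188, either way. A call with a gripper value outside its range is refused whole. The fingers move at their own pace and stop on an object; FORCE is the grip in N (left out, the last holds). Time passes only in rows, so rows that do not move let the fingers close. It gives the time, the measured TCP pose, the force, the opening and the grip force at its end, in the units of the state.
- robot.get_obs(): the state, without advancing time (a new reading comes with each control period).
- cams.camera(name): name is "scene" or "top" or "wrist"; returns the picture (400x640x3 uint8, red, green, blue); there is no depth.
- cams.camera_info(name): a dict with "intrinsics" (3x3 intrinsics, pixels), "pose" (4x4, takes a point from camera to world coordinates). Camera axes: x right, y down, z forward; pixel columns grow to the right and rows downward; lengths in m; the calibration is good to about 2 mm. A picture is of the moment at which its call begins: read the wrist's pose just before it. camera_info takes no time and is no camera call; for the wrist camera it gives the pose at the moment of the call.
- ticket.hand_in(): hands the job in; it is judged then, once.
The state is a dict: "time": time; "q": joint angles; "joint_velocities": joint speeds; "joint_torque": joint torques, N m; "position": TCP position; "tool_rot": TCP orientation; "ft_force": force on the tool from outside, world axes, zero at the start; "moment": the same for the moment, N m; "grip_width": finger opening in m; "grip_force": force on a finger pad.
Only numpy, scipy, OpenCV 4.12 (cv2) and the standard library are available. Lean on these libraries where they do the work, as an engineer would, in place of code of your own. Each camera call takes 0.05 s, during which the arm holds its last target. There are 200 camera calls.

TASK

The brake lever of this double tape-roll stand rests in the wide middle notch of its gate, so both spindles are free. Lift it out over the tooth, swing it to the side of the spindle that carries the roll of tape, lower it fully into the narrow notch on that side and let go. Leave the loose things on the table where they are.

Things in the scene. Friction and masses are not known exactly. Their poses are not given: they have to be found in the camera images.
- stand: The grey double roll stand, fixed. Origin on the underside of its 12 mm base plate, straight below the lever's upright pivot axis; z up. The lever points out to its -x side (front); +y is on the left for someone in front who looks along +x. The plate is 280 mm wide (y) from x=-25 to 130 mm, 170 mm wide from x=-147 to -25 mm. All swing angles are about its pivot axis.
- gate (a point): Mid point of the sill of the gate, 120 mm in front of the pivot axis, 68 mm above the table. The gate is an upright dark steel plate 8 mm thick, bent on a 120 mm radius about the pivot axis. Its wide middle notch leaves the lever swing angles of -0.16 to 0.16 rad. Teeth 10 mm wide with rounded tops, 92 mm above the table, stand at +-0.253 rad; end posts 113 mm high at +-0.51 rad.
- left_notch (a point): Centre of the sill of the narrow notch on the stand's left (+y), 120 mm from the pivot axis, 68 mm above the table: swing angle +0.378 rad, play about 0.03 rad either way. The bar passes over the tooth beside it when lifted 0.2 rad or more (0.3 is ample).
- right_notch (a point): The same for the narrow notch on the stand's right (-y): swing angle -0.378 rad.
- lever_swing (a joint): Swing of the brake lever about the stand's upright pivot axis, rad: 0 points straight out along the stand's -x, positive moves the knob to the stand's +y side, negative to its -y side; stops at +-0.43. Light friction: it stays where it is left (about 0.3 N at the knob).
- lever_lift (a joint): Tilt of the brake lever about a level hinge on the pivot axis, 75 mm above the table, rad: 0 is level, fully down in a notch, positive raises the knob; stops at 0.55. It falls down by its own weight (about 2 to 3 N at the knob); there is no spring.
- knob (a point): Centre of the black ball knob, 42 mm in diameter, at the end of the 12 mm round steel lever bar. It lies 200 mm from the pivot axis along the bar, and is 75 mm above the table when the lever is down. With swing s and lift a it stands, in the stand's frame, at x=-200 cos(a) cos(s), y=200 cos(a) sin(s), z=75+200 sin(a) mm.
- roll_spindle: The spindle that carries the amber roll of tape (95 mm across, 49 mm high, its top 89 mm above the table): a round platter 96 mm across, fixed on the stand 70 mm behind the pivot axis (stand +x) and 85 mm to the stand's left (+y) or right (-y), which differs from start to start. Origin at the centre of its underside, 12 mm above the table.
- empty_spindle: The same kind of spindle with no roll, only a bare platter with a grey hub 66 mm across, on the other side of the stand. Origin at the centre of its underside, 12 mm above the table.
- blade_box: Bystander, loose: small white carton 51x75x24 mm, lying to the left of the lever. Origin at the centre of its underside.
- black_tape: Bystander, loose: black tape roll, about 70 mm across, 20 mm high, lying to the right of the lever. Origin at the centre of its underside.
- white_tape: Bystander, loose: small white tape roll, about 54 mm across, 19 mm high, lying to the right of the lever, nearer the stand. Origin at the centre of its underside.

How it is judged:
On the way:
1. the lever is lifted out of the middle notch (value of joint lever_lift above 0.15 rad), for 0.1 s.
At the end, for the whole second after the job is handed in: The lever lies still in the narrow notch on the side of the spindle with the tape roll: swing more than 0.31 rad to that side, lift under 0.04 rad (fully down) (((y of roll_spindle in the frame of stand above 0 m and value of joint lever_swing above 0.31 rad) or (y of roll_spindle in the frame of stand below 0 m and value of joint lever_swing below -0.31 rad)) and value of joint lever_lift below 0.04 rad and velocity of joint lever_lift between -0.1 and 0.1 rad/s and velocity of joint lever_swing between -0.1 and 0.1 rad/s); the robot touches nothing.
It fails at once if a bystander is pushed more than 30 mm (distance of any of blade_box, black_tape, white_tape from where it was at the start of the episode above 0.03 m).
It also fails if it takes over 35 s, if anything falls off the work surface, if the arm or the gripper's body presses on something with over 40 N, if the wrist force passes 120 N, or if a joint passes its speed limit or range.

## Working session

There is one attempt and no reset: what is moved stays moved. The work goes in short steps, Python scripts to look and compute and a shell command to move; the robot and the scene stay as the last step left them, time stands still between calls to the robot, and variables do not carry over. Pictures are saved under pics/ and viewed, at most 10 in all, crops included, and the job is handed in when it is done.

```bash
mkdir -p pics; python3 - <<'E'
from rig import robot,cams
import cv2
o=robot.get_obs();print(o['time'],o['position'],o['tool_rot'],o['grip_width'])
for n in['scene','top']:
    cv2.imwrite(f'pics/{n}1.png',cams.camera(n)[:,:,::-1])
E
```

```text
0.0 [ 0.23681987 -0.57777242  0.29127065] [ 9.81161825e-01  1.93184600e-01 -2.26354060e-05 -1.08731423e-03] 0.08730262939461252
```

View pics/scene1.png

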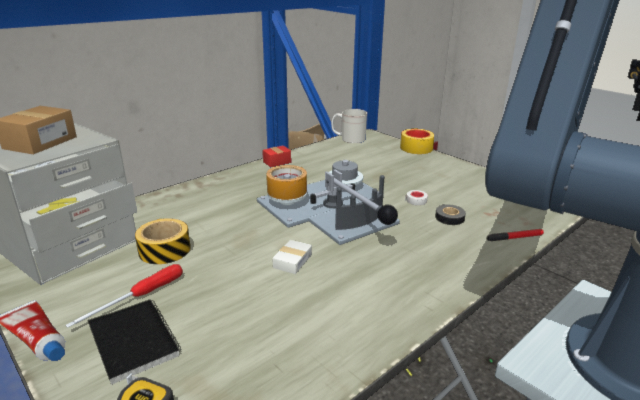

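View pics/top1.png

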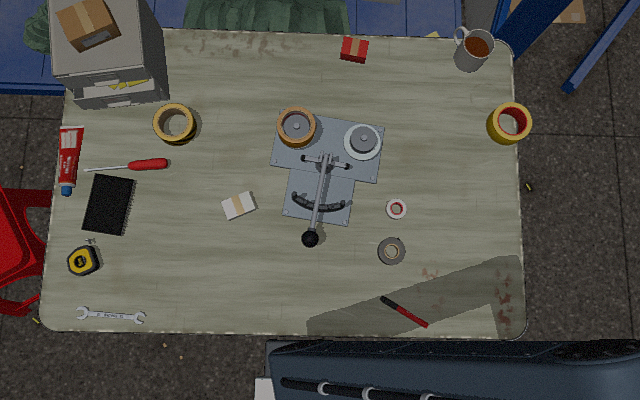

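The amber roll is on the stand's left: about (297,126) in the top view, with the bare hub at (362,140). The knob is at about (310,238) in top and (387,214) in scene. The box is at (239,206), and the tapes are at (391,250) and (397,209). Next I'll enlarge and triangulate.

```bash
cat > h.py <<'E'
import numpy as np
from rig import cams
def ray(n,uv,info=None):
    i=info or cams.camera_info(n);K=np.array(i['intrinsics']);P=np.array(i['pose'])
    d=P[:3,:3]@np.linalg.solve(K,[uv[0],uv[1],1]);return P[:3,3],d/np.linalg.norm(d)
def onz(n,uv,z):
    c,d=ray(n,uv);return c+d*(z-c[2])/d[2]
def tri(rs):
    A=sum(np.eye(3)-np.outer(d,d) for c,d in rs);b=sum((np.eye(3)-np.outer(d,d))@c for c,d in rs)
    p=np.linalg.solve(A,b);return p,[np.linalg.norm(np.cross(p-c,d)) for c,d in rs]
E
python3 - <<'E'
import cv2,numpy as np
from h import *
a=cv2.imread('pics/top1.png')[95:265,210:420];b=cv2.imread('pics/scene1.png')[150:260,250:470]
a=cv2.resize(a,None,fx=3.5,fy=3.5,interpolation=2);cv2.imwrite('pics/c1.png',a)
b=cv2.resize(b,None,fx=3.5,fy=3.5,interpolation=2);cv2.imwrite('pics/c2.png',b)
print(tri([ray('top',(310,238)),ray('scene',(387.5,214))]))
for n,uv,z in [('roll',(297,124),.089),('hub',(363,138),.05),('box',(239,206),.024),('blk',(391,250),.02),('wht',(397,209),.019),('knob',(310,238),.075)]: print(n,onz('top',uv,z))
E
```

```text
(array([0.47985776, 0.03592639, 0.07598186]), [np.float64(0.001408216110671524), np.float64(0.0014082161106715048)])
roll [0.75724238 0.0741557  0.089     ]
hub [ 0.7379675  -0.09375191  0.05      ]
box [0.55906893 0.21450714 0.024     ]
blk [ 0.45827888 -0.16901975  0.02      ]
wht [ 0.56243423 -0.18510671  0.019     ]
knob [0.47881046 0.03507047 0.075     ]
```

View pics/c1.png

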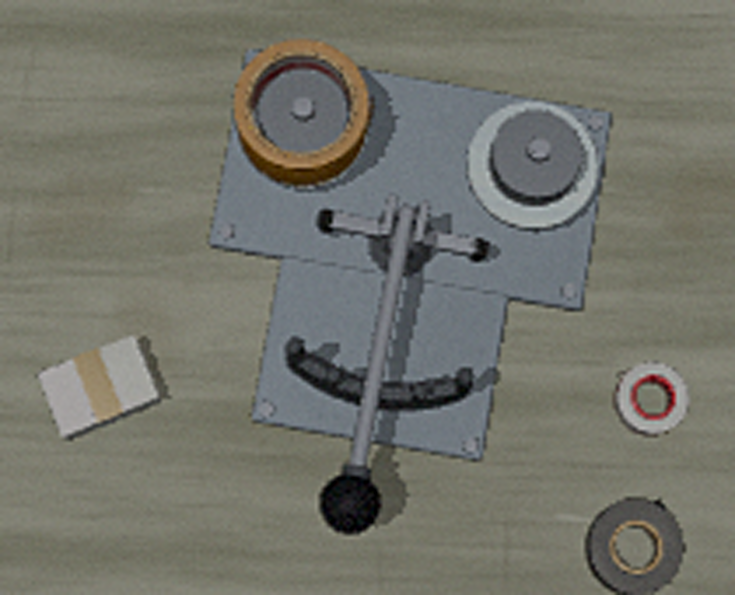

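View pics/c2.png

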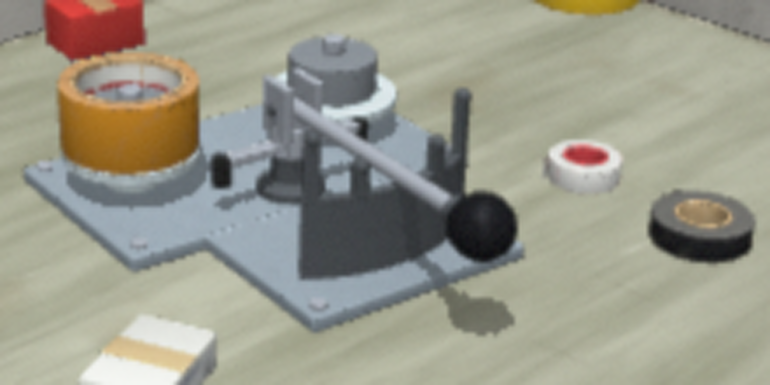

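The crop c1 shows the plate corners: front (252,420) and (480,460), shoulders (210,245) and (583,308), back (247,50) and (612,113). The knob is at (350,503) in the crop. I'll fit the stand frame to these.

```bash
python3 - <<'E'
from h import *
from scipy.spatial.transform import Rotation as R
px=[(252,420),(480,460),(210,245),(583,308),(247,50),(612,113)]
S=np.array([(-.147,.085),(-.147,-.085),(-.025,.14),(-.025,-.14),(.13,.14),(.13,-.14)])
W=np.array([onz('top',(210+u/3.5-.3,95+v/3.5-.3),.012)[:2] for u,v in px])
s0,w0=S.mean(0),W.mean(0);M=(S-s0).T@(W-w0);th=np.arctan2(M[0,1]-M[1,0],M[0,0]+M[1,1])
r=np.array([[np.cos(th),-np.sin(th)],[np.sin(th),np.cos(th)]]);o=w0-r@s0
print('stand',o,th,'res mm',np.round((W-(S@r.T+o))*1e3,1).tolist())
k=tri([ray('top',(209.7+350/3.5,94.7+503/3.5)),ray('scene',(249.7+482/3.5,149.7+227/3.5))]);print('knob',k)
d=r.T@(k[0][:2]-o);print('swing',np.arctan2(d[1],-d[0]),np.hypot(*d))
for s,a in[(0,0),(0,.35),(.1,.35),(.2,.35),(.3,.35),(.378,.35),(.378,0)]:
    p=r@[-.2*np.cos(a)*np.cos(s),.2*np.cos(a)*np.sin(s)]+o;print(s,a,np.round([*p,.075+.2*np.sin(a)],4))
from rig import robot
b=robot.get_obs();print(R.from_quat(b['tool_rot']).as_matrix().round(3).tolist())
E
```

```text
stand [0.67406863 0.00204689] -0.1480374532189735 res mm [[0.1, -0.4], [0.2, 2.1], [0.3, -1.4], [1.9, -0.4], [-1.6, -0.4], [-1.0, 0.5]]
knob (array([0.4790711 , 0.03672787, 0.07525933]), [np.float64(0.001604370899840672), np.float64(0.0016043708998406492)])
swing 0.02797552480281781 0.19805758502125606
0 0 [0.4763 0.0315 0.075 ]
0 0.35 [0.4882 0.0298 0.1436]
0.1 0.35 [0.4919 0.0482 0.1436]
0.2 0.35 [0.4975 0.0661 0.1436]
0.3 0.35 [0.5047 0.0834 0.1436]
0.378 0.35 [0.5116 0.0964 0.1436]
0.378 0 [0.5011 0.1025 0.075 ]
[[0.925, 0.379, -0.0], [0.379, -0.925, 0.002], [0.0, -0.002, -1.0]]
```

```bash
python3 -m crank '[[0,0,0,0,0,0.182,0],[0,0,0,0,0,0.182,0],[0,0,0,0,0,0.182,0],[0,0,0,0,0,0.182,0],[0,0,0,0,0,0,0]]' 10
python3 -m crank '[[0.2,-6,0,0,0,0,0],[0.2,-6,0,0,0,0,0],[0.2,-6,0,0,0,0,0],[0.2,-6,0,0,0,0,0],[0.2,-6,0,0,0,0,0]]'
python3 -m crank '[[0.2,-6,0,0,0,0,0],[0.2,-6,0,0,0,0,0],[0.2,-6,0,0,0,0,0],[0.2,-6,0,0,0,0,0],[0.2,-6,0,0,0,0,0]]'
python3 -m crank '[[0.2,-6,0,0,0,0,0],[0,0,3,0,0,0,0],[0,0,3,0,0,0,0],[0,0,0,0,0,0,0],[0,0,0,0,0,0,0]]'
```

```text
time: 0.72
position: [0.2369, -0.578, 0.2917]
tool_rot: [0.986, -0.168, -0.0, -0.001]
ft_force: [-0.4, 0.2, 0.4]
grip_width: 0.0865
grip_force: 0.0
time: 1.35
position: [0.3466, -0.297, 0.2923]
tool_rot: [0.986, -0.167, 0.0, 0.0]
ft_force: [1.1, 0.2, -0.5]
grip_width: 0.0871
grip_force: 0.0
time: 1.98
position: [0.456, -0.0173, 0.2924]
tool_rot: [0.986, -0.167, 0.0, 0.0]
ft_force: [0.4, -1.6, -0.3]
grip_width: 0.087
grip_force: 0.0
time: 2.6
position: [0.4778, 0.0365, 0.2329]
tool_rot: [0.986, -0.168, 0.001, -0.0]
ft_force: [-0.6, -0.0, 1.3]
grip_width: 0.0872
grip_force: 0.0
```

```bash
python3 - <<'E'
from h import *
import cv2
i=cams.camera_info('wrist');im=cams.camera('wrist');cv2.imwrite('pics/w1.png',im[:,:,::-1])
K=np.array(i['intrinsics']);P=np.linalg.inv(np.array(i['pose']))
for q in[(.479,.0367,.0753),(.674,.002,.012)]:
    v=K@(P[:3,:3]@q+P[:3,3]);print(v[:2]/v[2])
E
```

```text
[324.0863627  202.09314426]
[285.39280837 -47.23638997]
```

View pics/w1.png

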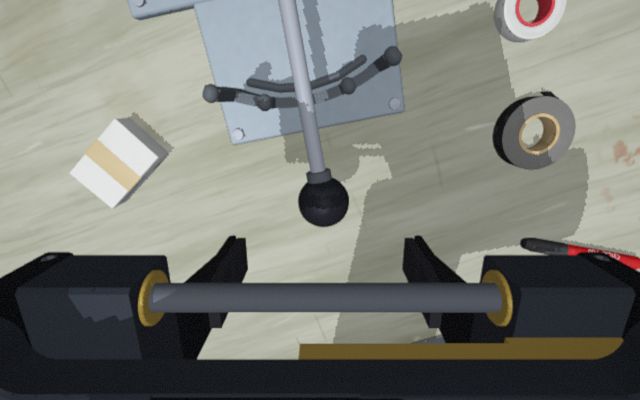

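The knob is at (323,202), within 1 px of the prediction. I'll descend and grip.

```bash
python3 -m crank '[[0.1,0,4,0,0,0,0],[0,0,4,0,0,0,0],[0,0,2.6,0,0,0,0],[0,0,0,0,0,0,0],[0,0,0,0,0,0,0]]' 15
python3 -m crank '[[0,0,0,0,0,0,0.8],[0,0,0,0,0,0,0.8],[0,0,0,0,0,0,0.8],[0,0,0,0,0,0,0.8],[0,0,0,0,0,0,0.8]]' 15
```

```text
time: 3.28
position: [0.4793, 0.0361, 0.1275]
tool_rot: [0.986, -0.169, 0.001, -0.0]
ft_force: [0.1, 0.1, 0.4]
grip_width: 0.0872
grip_force: 0.0
time: 3.9
position: [0.4782, 0.0365, 0.1263]
tool_rot: [0.986, -0.169, -0.0, 0.0]
ft_force: [0.2, -0.3, -0.2]
grip_width: 0.0447
grip_force: 0.0
```

```bash
python3 -m crank '[[0,0,0,0,0,0,0.8],[0,0,0,0,0,0,0.8],[0,0,0,0,0,0,0.8]]' 15
python3 -m crank '[[0.1,0,-1.6,0,0,0,0.8],[0.15,0,-1.6,0,0,0,0.8],[0.35,-0.1,-1.6,0,0,0,0.8],[0.5,-0.1,-1.8,0,0,0,0.8],[0,0,0,0,0,0,0.8]]'
```

```text
time: 4.28
position: [0.4782, 0.0364, 0.1262]
tool_rot: [0.986, -0.169, -0.0, -0.0]
ft_force: [-0.5, 0.1, -0.5]
grip_width: 0.0409
grip_force: 15.0
time: 4.9
position: [0.4892, 0.0346, 0.1927]
tool_rot: [0.986, -0.169, 0.0, 0.0]
ft_force: [0.0, -0.1, -3.0]
grip_width: 0.041
grip_force: 15.0
```

```bash
python3 -m crank '[[-0.15,-1.6,0,0,0,0,0.8],[-0.1,-1.6,0,0,0,0,0.8],[0.1,-1.6,0,0,0,0,0.8],[0.2,-1.8,0,0,0,0,0.8],[0,0,0,0,0,0,0.8]]'
python3 - <<'E'
from h import *
import cv2
i=cams.camera_info('wrist');im=cams.camera('wrist');cv2.imwrite('pics/w2.png',im[:,:,::-1])
cv2.imwrite('pics/t2.png',cv2.resize(cams.camera('top')[95:265,210:420,::-1],None,fx=3.5,fy=3.5,interpolation=2))
E
```

```text
time: 5.52
position: [0.5122, 0.0988, 0.1921]
tool_rot: [0.986, -0.167, 0.0, -0.001]
ft_force: [-3.2, 1.9, -0.5]
grip_width: 0.0411
grip_force: 15.0
```

View pics/w2.png

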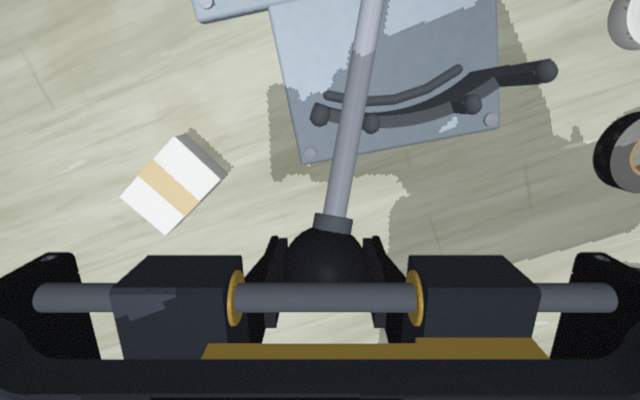

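The raised bar lies between the left end post (318,113) and the tooth (371,124). The pose works out to a swing of about 0.39. I'll correct by 2 mm and lower along the arc.

```bash
python3 -m crank '[[0,0.25,0,0,0,0,0.8],[-0.5,-0.1,1.8,0,0,0,0.8],[-0.35,-0.1,1.6,0,0,0,0.8],[-0.2,0,1.4,0,0,0,0.8],[0,0,0,0,0,0,0.8]]'
```

```text
time: 6.25
position: [0.5019, 0.0994, 0.1435]
tool_rot: [0.986, -0.169, -0.0, 0.0]
ft_force: [-3.1, 1.3, -2.0]
grip_width: 0.0411
grip_force: 15.0
```

```bash
python3 -m crank '[[-0.1,-0.1,1.0,0,0,0,0.8],[0,0,0.7,0,0,0,0.8],[0,0,0,0,0,0,0.8],[0,0,0,0,0,0,0.8]]'
```

```text
time: 6.75
position: [0.5019, 0.1009, 0.1274]
tool_rot: [0.986, -0.169, 0.001, -0.0]
ft_force: [-0.2, 0.3, -3.2]
grip_width: 0.0408
grip_force: 15.0
```

```bash
python3 -m crank '[[0,0,0.2,0,0,0,0.8],[0,0,0,0,0,0,0.8]]'
python3 -m crank '[[0,0,0,0,0,0,0],[0,0,0,0,0,0,0],[0,0,0,0,0,0,0],[0,0,0,0,0,0,0],[0,0,0,0,0,0,0]]'
python3 -m crank '[[0,0,-3,0,0,0,0],[0,0,-4,0,0,0,0],[0,0,-5,0,0,0,0],[-5,0,0,0,0,0,0],[0,0,0,0,0,0,0]]'
python3 - <<'E'
from h import *
import cv2
cv2.imwrite('pics/s3.png',cv2.resize(cams.camera('scene')[150:260,250:470,::-1],None,fx=3.5,fy=3.5,interpolation=2))
cv2.imwrite('pics/w3.png',cams.camera('wrist')[:,:,::-1])
E
```

```text
time: 7.0
position: [0.5019, 0.1011, 0.1267]
tool_rot: [0.986, -0.169, 0.001, -0.0]
ft_force: [-2.5, 2.0, 7.8]
grip_width: 0.0413
grip_force: 15.0
time: 7.62
position: [0.501, 0.101, 0.1251]
tool_rot: [0.986, -0.169, -0.0, 0.0]
ft_force: [-1.1, 0.3, 0.4]
grip_width: 0.082
grip_force: 0.0
time: 8.25
position: [0.4495, 0.1185, 0.2454]
tool_rot: [0.986, -0.168, -0.002, 0.0]
ft_force: [-0.6, -0.2, -0.3]
grip_width: 0.0869
grip_force: 0.0
```

View pics/s3.png

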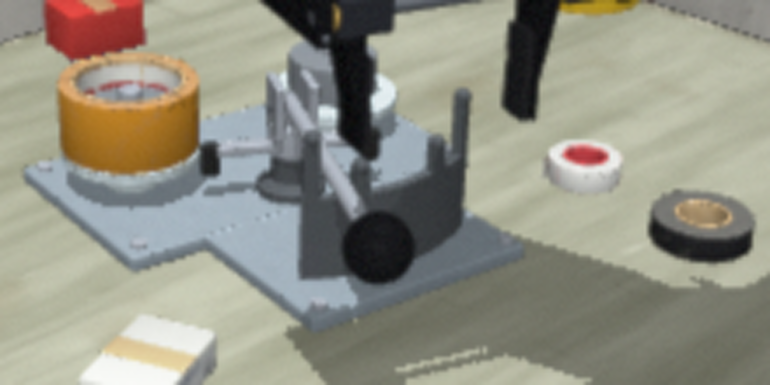

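View pics/w3.png

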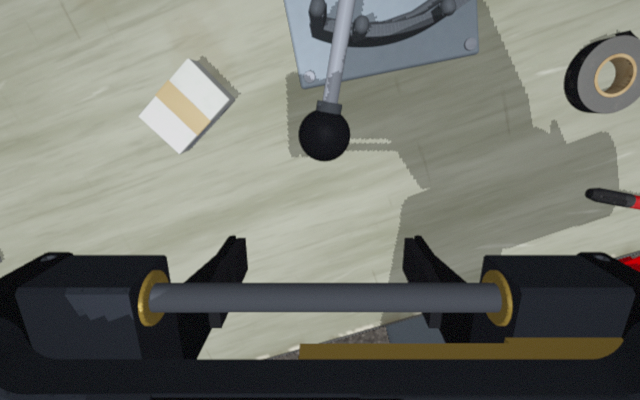

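The bar sits between the left end post and the tooth, and the gripper is clear. The knob is at (378,247) in the scene crop and (324,134) in wrist. I'll check the angles and then hand in.

```bash
python3 - <<'E'
from h import *
from rig import ticket
k,e=tri([ray('scene',(249.7+378/3.5,149.7+247/3.5)),ray('wrist',(324,134))]);d=k[:2]-[.674,.002]
s=np.pi-np.arctan2(d[1],d[0])-.148
print(k,e,s)
if abs(s-.378)<.05 and k[2]<.081: print(ticket.hand_in())
E
```

```text
[0.50509901 0.10009292 0.07464642] [np.float64(0.000328690195966445), np.float64(0.00032869019596638616)] 0.37816109065435344
the job is handed in; nothing more can be done
None
```

The brake lever is lowered fully into the left narrow notch, on the tape-roll side, at a measured swing of about 0.378 rad with the knob 75 mm above the table; it is released, and the job was handed in, though no verdict was shown.

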